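# Put the rock specimen away: shut its drawer and bolt it

## Task

One of the cabinet's two open drawers holds the rock specimen: with the fingertips, push that drawer fully home, then push the steel bolt on top of the cabinet all the way across to that drawer's side so that it is locked in. Grasp and lift nothing, do not touch the rock or tip it over, do not push the bolt the wrong way, and leave the other drawer and everything else as they are.

Things in the scene. Friction and masses are not known exactly. Their poses are not given: they have to be found in the camera images.
- cabinet: Low fixed wooden cabinet, 260 deep x 400 wide x 105 mm high. Origin: on the table, middle of the front's lower edge; x points into it (away from the robot), y left along the front, z up. Two drawers side by side, middles at y = +104 and -104 mm, a 40 mm post between. Fronts 164 mm wide, 12 to 91 mm above the table, flush with the face when shut.
- drawer_left (a joint): How far the left drawer (+y of the cabinet) stands out, in m: 0 = shut and flush, 0.16 = at its stop. It slides along the cabinet's x, stays where it is left, and needs about 1.5 N plus 6 N per m/s to move (0.6 kg).
- drawer_right (a joint): The same for the right drawer (-y of the cabinet).
- left_pull (a point): Middle of the outer edge of the left drawer's pull, a level aluminium lip 60 mm wide and 6 mm thick which stands 12 mm out from the middle of the front, 72 mm above the table. Pushing this lip, or the front beside it, shuts the drawer.
- right_pull (a point): The same point on the right drawer.
- bolt (a joint): Position (m) of the steel bolt that slides sideways on the front edge of the cabinet's top: about 0 = middle, both drawers free; +0.05 = its stop at the left (cabinet +y), its plate hanging before the left drawer's front; -0.05 = its stop at the right, locking the right drawer. Stays where it is left, moves at about 2 N.
- bolt_tab (a point): Middle of the top of the bolt's upright steel thumb tab, 150 mm above the table, 20 mm behind the cabinet's face. The tab is 24 mm along the cabinet's x, 10 mm along y and 34 mm tall, standing on the bolt's plate (50 mm along y, its top 116 mm above the table). Push its side face. The aluminium guide strips beside it reach 111 mm above the table.
- specimen: Brown irregular stone, about 70 x 60 x 60 mm, 170 to 340 g, loose on the floor of one drawer (18 mm above the table): the left one if the stone's y in the cabinet's frame is positive, else the right one. Origin: middle of its underside. It rides along with the drawer.
- pot: Leave it alone. Small white plastic pot with a lid, 48 mm across, 42 mm high, in the other drawer. Origin: middle of its underside.
- brush: Leave it alone. Brush lying on the back part of the cabinet's top. Origin: under its middle.
- jar: Leave it alone. Amber glass jar with a white cap and a blank label, 52 mm across, 70 mm high, on the back left part of the cabinet's top. Origin: middle of its underside.
- big_rock: Leave it alone. Large stone, about 150 x 120 x 100 mm, on the table at the left. Origin: middle of its underside.
- scraper: Leave it alone. Yellow-handled flat scraper, 180 mm long, lying on the table at the left. Origin: under its middle.
- flask: Leave it alone. White plastic bottle, 60 mm across, 150 mm high, on the table at the right. Origin: middle of its underside.
- bowl: Leave it alone. White bowl, 100 mm across, 45 mm high, on the table at the right. Origin: middle of its underside.
Things that resemble listed ones, but are neither listed nor needed, are in the scene too. Leave any yellow look-alike of the specimen alone.

How it is judged:
On the way, in this order (a step that is already met when the one before it is completed fails the run):
1. the drawer with the specimen is fully home (((y of specimen in the frame of cabinet above 0 m and value of joint drawer_left below 0.005 m) or (y of specimen in the frame of cabinet below 0 m and value of joint drawer_right below 0.005 m))), for 0.2 s.
2. then the bolt is all the way across on that drawer's side (((y of specimen in the frame of cabinet above 0 m and value of joint bolt above 0.041 m) or (y of specimen in the frame of cabinet below 0 m and value of joint bolt below -0.041 m))), for 0.2 s.
At the end, for the whole second after the job is handed in: The specimen's drawer stands out less than 5 mm, the bolt is at least 41 mm (of 50) across to that drawer's side, the rock lies on the floor of that drawer, upright (within 0.5 rad) and at rest, and the other drawer is within 15 mm of where it started (((y of specimen in the frame of cabinet above 0 m and value of joint drawer_left below 0.005 m) or (y of specimen in the frame of cabinet below 0 m and value of joint drawer_right below 0.005 m)) and ((y of specimen in the frame of cabinet above 0 m and value of joint bolt above 0.041 m) or (y of specimen in the frame of cabinet below 0 m and value of joint bolt below -0.041 m)) and not ((y of specimen in the frame of cabinet above 0 m and distance of right_pull from where it was at the start of the episode above 0.015 m) or (y of specimen in the frame of cabinet below 0 m and distance of left_pull from where it was at the start of the episode above 0.015 m)) and x of specimen in the frame of cabinet between 0.03 and 0.2 m and z of specimen in the frame of cabinet below 0.03 m and angle between specimen's own z axis and vertical below 0.5 rad and linear speed of specimen below 0.01 m/s); the robot touches nothing.
It fails at once if the other drawer is moved by more than 15 mm ((y of specimen in the frame of cabinet above 0 m and distance of right_pull from where it was at the start of the episode above 0.015 m) or (y of specimen in the frame of cabinet below 0 m and distance of left_pull from where it was at the start of the episode above 0.015 m)).
It fails at once if the bolt is pushed more than 20 mm the wrong way, or across while the specimen's drawer is still open ((y of specimen in the frame of cabinet above 0 m and value of joint bolt below -0.02 m) or (y of specimen in the frame of cabinet below 0 m and value of joint bolt above 0.02 m) or (y of specimen in the frame of cabinet above 0 m and value of joint drawer_left above 0.015 m and value of joint bolt above 0.025 m) or (y of specimen in the frame of cabinet below 0 m and value of joint drawer_right above 0.015 m and value of joint bolt below -0.025 m)).
It fails at once if the rock is touched by the robot (contact force between any of the arm, the fingers and specimen above 1 N).
It fails at once if the rock is lifted or tipped over (z of specimen in the frame of cabinet above 0.035 m or angle between specimen's own z axis and vertical above 0.6 rad).
It fails at once if the pot, or another thing on the table or the cabinet, is lifted or moved by more than 30 mm (distance of any of pot, brush, jar, big_rock, scraper, flask, bowl from where it was at the start of the episode above 0.03 m).
It also fails if it takes over 40 s, if anything falls off the work surface, if the arm or the gripper's body presses on something with over 40 N, if the wrist force passes 120 N, or if a joint passes its speed limit or range.

## Robot

A 7-joint arm with a two-finger parallel gripper is mounted at the origin on the work surface. World frame = base frame: x ahead of the robot, y to its left, z up, the work surface at z = 0. Lengths are in m, angles in rad, forces in N, time in s.
With the tool pointing down it reaches from about 0.425 to 0.875 m from the base axis. Payload 4.7 kg.
Tool frame: the origin (TCP) lies where the fingers leave the gripper's body, on its centre line; the fingertips stand 70 mm ahead of it and the grasp point (between the pads) lies 51 mm ahead of it; z points along the fingers, y is the line along which they close (so a half turn about z gives the same grasp; the last joint's range is limited). The gripper opens to 87 mm and grips with 3 to 60 N. Pads are 19 mm wide; open, the fingers measure 117 mm over their backs; the gripper's body (75 mm by 190 mm) begins 51 mm behind the grasp point.
Start: joints at [-1.316, 0.321, -0.07, 1.45, 0.023, 1.371, -0.057], TCP at [0.155, 0.631, 0.292] pointing down, gripper open.
Joint ranges: [-2.86, 2.86], [-0.3, 2.09], [-1.38, 1.24], [0.06, 2.45], [-1.56, 4.7], [0.09, 2.05], [-2.69, 2.69]. Speed limits (rad/s): [2.57, 2.57, 3.14, 3.14, 3.14, 3.14, 3.14].

## Interface

Orientations are given as a rotation vector (axis times angle).
In Python, from bench import get_state, get_image, get_calibration, close_job gives the robot as it stands.
- The arm moves only by the tool send_rows, never from a script. Its argument "rows" is a list of rows, each an object of numbers: "hand": the finger opening in mm, from 0 to 87; "x", "y", "z": the shift along the world's x, y, z in mm; "roll": the turn about the world's z in degrees. A call has 1 to 10 rows; each row shifts and turns the commanded pose from where the row before left it; what a row does not reach is not made up. A row lasts 1/10 s, in which the tool goes at most 50 mm and 8.59 degrees, less where a joint would pass 70% of its speed; a pose out of reach is approached as far as the arm can. A call is refused whole if a number of a shift passes 50 or a number of a turn 8.59, either way. A call with a gripper value outside its range is refused whole. The fingers move at their own pace and stop on an object; "force" is the grip in N (left out, the last holds). Time passes only in rows, so rows that do not move let the fingers close. It gives the time, the measured TCP pose, the force, the opening and the grip force at its end, in the units of the state.
- get_state(): the state, without advancing time (a new reading comes with each control period).
- get_image(name): name is "scene" or "side" or "wrist"; returns the picture (420x560x3 uint8, blue, green, red); there is no depth.
- get_calibration(name): a dict with "mtx" (3x3 intrinsics, pixels), "world_from_camera" (4x4, takes a point from camera to world coordinates). Camera axes: x right, y down, z forward; pixel columns grow to the right and rows downward; lengths in m; the calibration is good to about 2 mm. A picture is of the moment at which its call begins: read the wrist's pose just before it. get_calibration takes no time and is no camera call; for the wrist camera it gives the pose at the moment of the call.
- close_job(): hands the job in; it is judged then, once.
The state is a dict: "time": time; "joint_positions": joint angles; "qd": joint speeds; "joint_torque": joint torques, N m; "position": TCP position; "tool_rot": TCP orientation; "ft_force": force on the tool from outside, world axes, zero at the start; "torque": the same for the moment, N m; "grip_width": opening from 0.0 (shut) to 1.0 (fully open); "grip_force": force on a finger pad.
Only numpy, scipy, OpenCV 4.12 (cv2) and the standard library are available. Lean on these libraries where they do the work, as an engineer would, in place of code of your own. Each camera call takes 0.05 s, during which the arm holds its last target. There are 200 camera calls.

## Working session

There is one attempt and no reset: what is moved stays moved. The work goes in short steps, Python scripts to look and compute and a tool call to move; the robot and the scene stay as the last step left them, time stands still between calls to the robot, and variables do not carry over. Pictures are saved under pics/ and viewed, at most 10 in all, crops included, and the job is handed in when it is done.

Besides the shell and the picture viewer there is one more tool, called after "Call:" as a command line: name --argument value ..., lists and objects as JSON in quotes. send_rows: Moves the arm, as the interface text tells. Its arguments: {"type":"object","properties":{"rows":{"type":"array","items":{"type":"object","properties":{"hand":{"type":"number"},"x":{"type":"number"},"y":{"type":"number"},"z":{"type":"number"},"roll":{"type":"number"}}}},"force":{"type":"number"}},"required":["rows"]}

```bash
mkdir -p pics
python3 - <<'E'
from bench import *
import cv2,numpy as np
for n in("scene","side"):
    cv2.imwrite(f"pics/{n}0.png",get_image(n)); c=get_calibration(n); print(n,np.round(c["mtx"],1).tolist(),np.round(c["world_from_camera"],3).tolist())
s=get_state();print(s["time"],s["position"],s["tool_rot"],s["grip_width"])
E
```

```text
scene [[387.9, 0.0, 280.0], [0.0, 387.9, 204.2], [0.0, 0.0, 1.0]] [[-0.801, 0.327, -0.501, 1.213], [0.598, 0.403, -0.693, 0.874], [-0.025, -0.855, -0.519, 0.806], [0.0, 0.0, 0.0, 1.0]]
side [[513.2, 0.0, 286.6], [0.0, 513.2, 212.8], [0.0, 0.0, 1.0]] [[-0.918, -0.307, 0.25, 0.147], [-0.396, 0.708, -0.585, 0.952], [0.003, -0.636, -0.772, 1.386], [0.0, 0.0, 0.0, 1.0]]
0.1 [0.15494586 0.63086535 0.29126872] [-3.77270443e-01 -3.11873957e+00  2.71018446e-03] 0.9966729832415449
```

View pics/scene0.png

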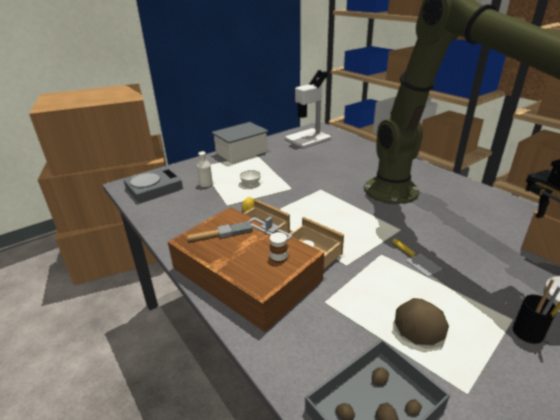

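View pics/side0.png

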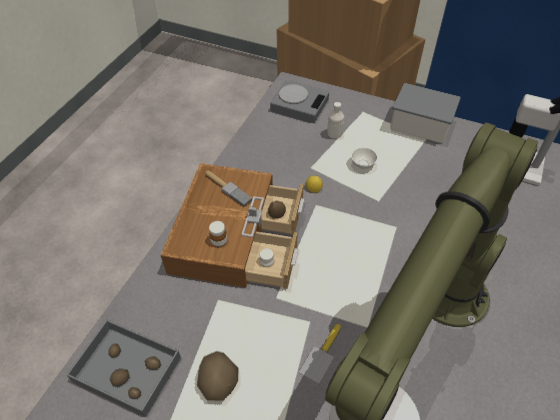

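The brown stone is at side (277,209), in the upper drawer, which looks like the cabinet's right one. The pot is at (266,255) in the other drawer. Possible mix-ups are the yellow look-alike on the table at (314,184), the big rock at (217,375), and the tray stones near (115,350), (152,363), (120,377) and (135,392). I'll check the choice in a close crop.

Run:
```python
import cv2
i=cv2.imread("pics/side0.png")[155:295,155:335]
cv2.imwrite("pics/crop1.png",cv2.resize(i,None,fx=4,fy=4,interpolation=cv2.INTER_CUBIC))
```

```text
(no output)
```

View pics/crop1.png

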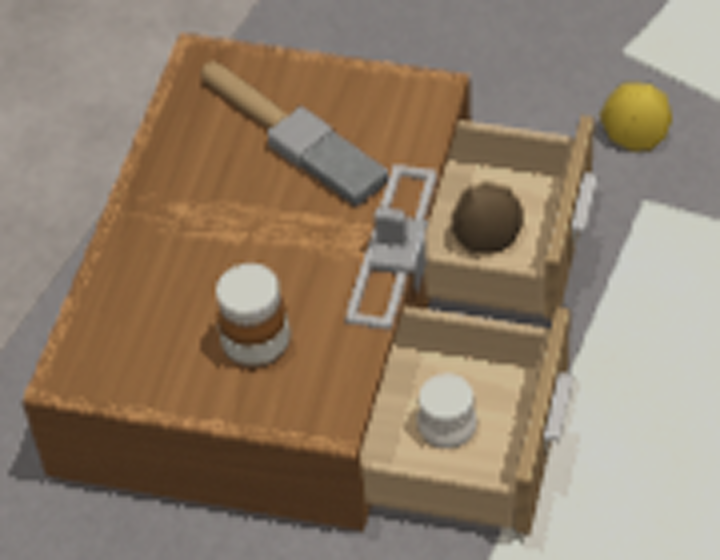

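The crop shows the brown stone in the right (upper) drawer, centre crop (487,218), with the pot in the left one and the bolt tab mid-way at (390,225). The yellow stone at (636,117) stands just beyond the drawer's outer right corner. Next I fit the cabinet pose.

```bash
cat > h.py <<'E'
import numpy as np
from bench import *
C={n:get_calibration(n) for n in("scene","side")}
def ray(n,p,z):
    c=C[n];T=c["world_from_camera"];T=np.array(T);d=T[:3,:3]@np.linalg.solve(np.array(c["mtx"]),[*p,1]);o=T[:3,3];return (o+d*(z-o[2])/d[2])[:2]
def cr(p): return np.array(p)/4+155-.375
E
python3 - <<'E'
from h import *
from scipy.optimize import least_squares
pts=[((468,75),(0,-.2)),((180,38),(.26,-.2)),((30,403),(.26,.2)),((365,447),(0,.2))]
W=np.array([ray("side",cr(p),.105) for p,_ in pts]);L=np.array([l for _,l in pts])
R=lambda a:np.array([[np.cos(a),-np.sin(a)],[np.sin(a),np.cos(a)]])
f=lambda q:((R(q[2])@L.T).T+q[:2]-W).ravel()
r=least_squares(f,[.6,-.0,-.6]);print(W.round(3).tolist(),r.x,np.rad2deg(r.x[2]),r.fun.round(4))
q=r.x
for nm,p,z in [("rpull1",(598,175),.075),("rpull2",(588,228),.075),("lpull1",(578,376),.075),("lpull2",(562,440),.075),("frontR",(592,122),.091),("frontRl",(556,268),.091),("tabtop",(390,210),.15),("yellow",(636,117),.025),("rock",(487,218),.045),("brushtip",(360,200),.11)]:
    w=ray("side",cr(p),z);print(nm,w.round(3),(R(q[2]).T@(w-q[:2])).round(3))
E
```

```text
[[0.679, -0.16], [0.928, -0.1], [0.841, 0.285], [0.591, 0.22]] [0.63310749 0.03141164 0.23124101] 13.249133820110938 [ 0.0004 -0.0037  0.0035 -0.0037 -0.0004  0.0011 -0.0036  0.0064]
rpull1 [ 0.542 -0.123] [-0.124 -0.129]
rpull2 [ 0.527 -0.065] [-0.125 -0.07 ]
lpull1 [0.478 0.077] [-0.141  0.08 ]
lpull2 [0.466 0.137] [-0.138  0.141]
frontR [ 0.564 -0.163] [-0.112 -0.174]
frontRl [ 0.531 -0.004] [-0.108 -0.011]
tabtop [0.656 0.038] [0.023 0.001]
yellow [ 0.551 -0.241] [-0.142 -0.247]
rock [ 0.619 -0.065] [-0.036 -0.09 ]
brushtip [0.699 0.008] [ 0.059 -0.038]
```

Cabinet origin is about (0.633, 0.031) with yaw 13.25°. The right drawer stands out about 0.112 m, and its stone is at local (-0.036, -0.09). I'll close the fingers, align them with the cabinet, and go round to stand in front of the right pull.

Call:
send_rows --rows '[{"hand":0,"x":29,"y":-28,"roll":2.7},{"hand":0,"x":29,"y":-28,"roll":2.7},{"hand":0,"x":29,"y":-28,"roll":2.7},{"hand":0,"x":29,"y":-28,"roll":2.7},{"hand":0,"x":29,"y":-28,"roll":2.7},{"hand":0,"x":29,"y":-28,"roll":2.7},{"hand":0,"x":29,"y":-28,"roll":2.7},{"hand":0,"x":29,"y":-28,"roll":2.7},{"hand":0,"x":29,"y":-28,"roll":2.7},{"hand":0,"x":29,"y":-28,"roll":2.7}]'

```text
schema error: expected keys hand, x, y, z, roll
```

Call:
send_rows --rows '[{"x":5,"y":-32},{"x":5,"y":-32},{"x":5,"y":-32},{"x":5,"y":-32},{"x":5,"y":-32},{"x":5,"y":-32},{"x":5,"y":-32},{"x":5,"y":-32},{"x":5,"y":-32},{"x":0,"y":0}]'

```text
schema error: expected keys hand, x, y, z, roll
```

All keys are required in every row.

Call:
send_rows --rows '[{"hand":0,"x":29,"y":-28,"z":0,"roll":2.7},{"hand":0,"x":29,"y":-28,"z":0,"roll":2.7},{"hand":0,"x":29,"y":-28,"z":0,"roll":2.7},{"hand":0,"x":29,"y":-28,"z":0,"roll":2.7},{"hand":0,"x":29,"y":-28,"z":0,"roll":2.7},{"hand":0,"x":29,"y":-28,"z":0,"roll":2.7},{"hand":0,"x":29,"y":-28,"z":0,"roll":2.7},{"hand":0,"x":29,"y":-28,"z":0,"roll":2.7},{"hand":0,"x":29,"y":-28,"z":0,"roll":2.7},{"hand":0,"x":29,"y":-28,"z":0,"roll":2.7}]'

```text
time: 1.1
position: [0.4458, 0.3498, 0.292]
tool_rot: [0.364, -3.12, 0.0]
ft_force: [0.4, 1.1, 0.0]
grip_width: 0.171
grip_force: 0.0
```

Call:
send_rows --rows '[{"hand":0,"x":5,"y":-32,"z":0,"roll":0},{"hand":0,"x":5,"y":-32,"z":0,"roll":0},{"hand":0,"x":5,"y":-32,"z":0,"roll":0},{"hand":0,"x":5,"y":-32,"z":0,"roll":0},{"hand":0,"x":5,"y":-32,"z":0,"roll":0},{"hand":0,"x":5,"y":-32,"z":0,"roll":0},{"hand":0,"x":5,"y":-32,"z":0,"roll":0},{"hand":0,"x":5,"y":-32,"z":0,"roll":0},{"hand":0,"x":5,"y":-32,"z":0,"roll":0},{"hand":0,"x":0,"y":0,"z":0,"roll":0}]'

```text
time: 2.1
position: [0.4904, 0.0578, 0.2922]
tool_rot: [0.349, -3.122, 0.003]
ft_force: [0.2, 0.3, -0.3]
grip_width: 0.009
grip_force: 0.0
```

Call:
send_rows --rows '[{"hand":0,"x":2,"y":-31,"z":0,"roll":0},{"hand":0,"x":2,"y":-31,"z":0,"roll":0},{"hand":0,"x":1,"y":-31,"z":0,"roll":0},{"hand":0,"x":1,"y":-31,"z":0,"roll":0},{"hand":0,"x":1,"y":-31,"z":0,"roll":0},{"hand":0,"x":1,"y":-31,"z":0,"roll":0},{"hand":0,"x":0,"y":0,"z":-30,"roll":0},{"hand":0,"x":0,"y":0,"z":-30,"roll":0},{"hand":0,"x":0,"y":0,"z":-20,"roll":0},{"hand":0,"x":0,"y":0,"z":0,"roll":0}]'

```text
time: 3.1
position: [0.4961, -0.1217, 0.2092]
tool_rot: [0.361, -3.114, -0.002]
ft_force: [0.1, -0.7, 0.1]
grip_width: 0.005
grip_force: 0.0
```

Run:
```python
from bench import *
import cv2,numpy as np
print(get_state()["position"])
i=get_image("side")[120:300,180:420]
cv2.imwrite("pics/s2.png",cv2.resize(i,None,fx=3.3,fy=3.3,interpolation=cv2.INTER_CUBIC))
```

```text
[ 0.49608038 -0.12166516  0.20922469]
```

View pics/s2.png

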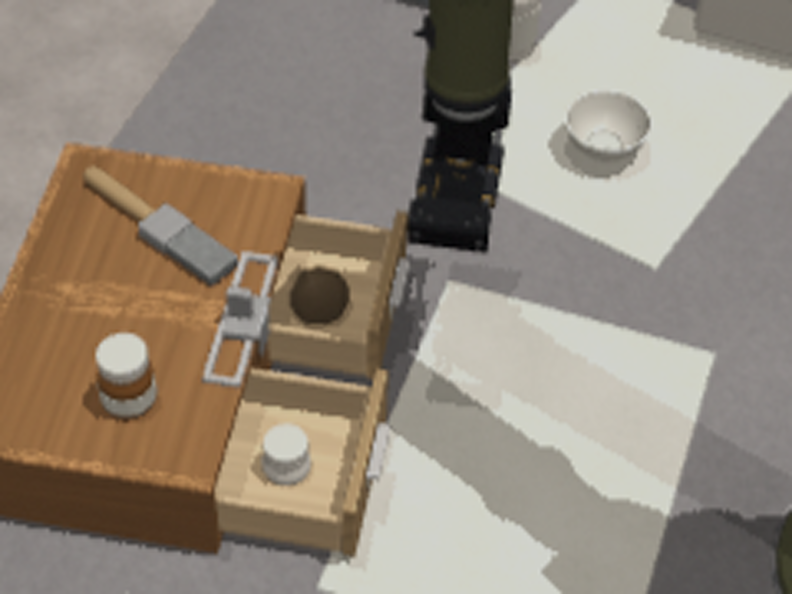

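Run:
```python
from h import *
c=C["side"];T=np.linalg.inv(np.array(c["world_from_camera"]))
for p in [(.496,-.122,.209),(.496,-.122,.139),(.551,-.241,.025)]:
    q=np.array(c["mtx"])@(T[:3,:3]@p+T[:3,3]);u=q[:2]/q[2];print(((u-[180,120])*3.3).round())
```

```text
[458. 182.]
[454. 230.]
[441. 211.]
```

The picture shows the closed fingertips at crop (450,240), clear of the pull at (400,283), with both drawers unchanged. This matches the projection, so I descend and start pushing gently along the cabinet's x.

Call:
send_rows --rows '[{"hand":0,"x":1,"y":-5,"z":-26,"roll":0},{"hand":0,"x":0,"y":0,"z":-26,"roll":0},{"hand":0,"x":0,"y":0,"z":-26,"roll":0},{"hand":0,"x":0,"y":0,"z":0,"roll":0},{"hand":0,"x":8,"y":2,"z":0,"roll":0},{"hand":0,"x":8,"y":2,"z":0,"roll":0},{"hand":0,"x":8,"y":2,"z":0,"roll":0},{"hand":0,"x":8,"y":2,"z":0,"roll":0},{"hand":0,"x":8,"y":2,"z":0,"roll":0},{"hand":0,"x":8,"y":2,"z":0,"roll":0}]'

```text
time: 4.15
position: [0.5475, -0.1159, 0.1344]
tool_rot: [0.361, -3.12, 0.0]
ft_force: [-1.3, -0.9, 1.5]
grip_width: 0.007
grip_force: 1.0
```

Call:
send_rows --rows '[{"hand":0,"x":8,"y":2,"z":0,"roll":0},{"hand":0,"x":8,"y":2,"z":0,"roll":0},{"hand":0,"x":8,"y":2,"z":0,"roll":0},{"hand":0,"x":8,"y":2,"z":0,"roll":0},{"hand":0,"x":8,"y":2,"z":0,"roll":0},{"hand":0,"x":8,"y":2,"z":0,"roll":0},{"hand":0,"x":8,"y":2,"z":0,"roll":0},{"hand":0,"x":6,"y":1,"z":0,"roll":0},{"hand":0,"x":5,"y":1,"z":0,"roll":0},{"hand":0,"x":4,"y":1,"z":0,"roll":0}]'

```text
time: 5.15
position: [0.6184, -0.0984, 0.1342]
tool_rot: [0.362, -3.121, -0.001]
ft_force: [-1.9, -1.3, -0.9]
grip_width: 0.002
grip_force: 0.9
```

Run:
```python
from bench import *
import cv2,numpy as np
print(get_state()["position"],get_state()["ft_force"])
i=get_image("side")[120:300,180:420]
cv2.imwrite("pics/s3.png",cv2.resize(i,None,fx=3.3,fy=3.3,interpolation=cv2.INTER_CUBIC))
```

```text
[ 0.6184037  -0.09835897  0.13418251] [-1.88246581 -1.25984119 -0.90547585]
```

View pics/s3.png

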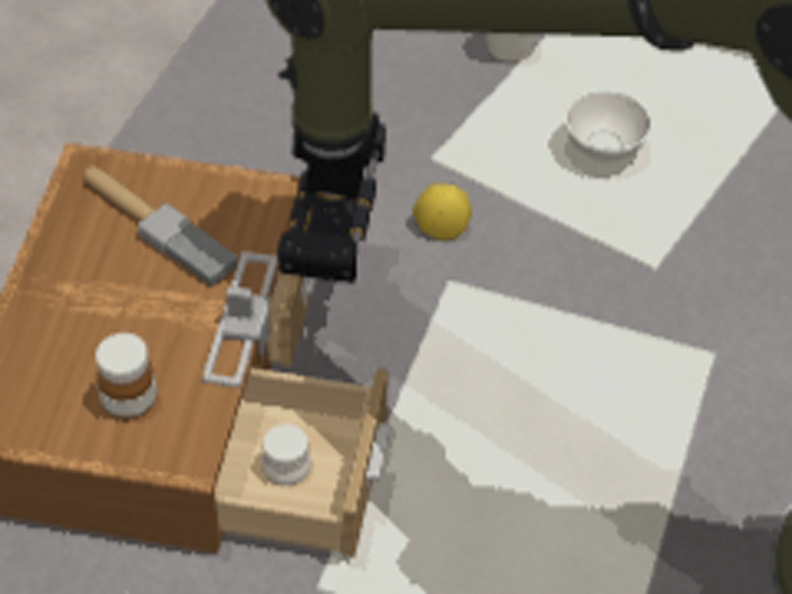

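The right drawer front, at crop (285,320), stands about 20 mm out. The bolt, brush, jar, left drawer and yellow stone are unmoved. I'll push the rest slowly.

Call:
send_rows --rows '[{"hand":0,"x":4,"y":1,"z":0,"roll":0},{"hand":0,"x":4,"y":1,"z":0,"roll":0},{"hand":0,"x":4,"y":1,"z":0,"roll":0},{"hand":0,"x":4,"y":1,"z":0,"roll":0},{"hand":0,"x":2,"y":0,"z":0,"roll":0},{"hand":0,"x":2,"y":1,"z":0,"roll":0}]'

```text
time: 5.8
position: [0.6382, -0.0937, 0.1343]
tool_rot: [0.361, -3.121, -0.0]
ft_force: [-0.8, -1.1, 1.0]
grip_width: 0.004
grip_force: 0.8
```

Call:
send_rows --rows '[{"hand":0,"x":2,"y":0,"z":0,"roll":0},{"hand":0,"x":2,"y":1,"z":0,"roll":0},{"hand":0,"x":0,"y":0,"z":0,"roll":0}]'

```text
time: 6.1
position: [0.6409, -0.0933, 0.1342]
tool_rot: [0.36, -3.118, -0.0]
ft_force: [-5.6, -0.4, 2.1]
grip_width: 0.005
grip_force: 2.7
```

Call:
send_rows --rows '[{"hand":0,"x":2,"y":0,"z":0,"roll":0},{"hand":0,"x":2,"y":1,"z":0,"roll":0},{"hand":0,"x":0,"y":0,"z":0,"roll":0}]'

```text
time: 6.4
position: [0.6416, -0.0933, 0.134]
tool_rot: [0.358, -3.11, -0.002]
ft_force: [-13.8, -1.5, 10.2]
grip_width: 0.004
grip_force: 7.4
```

The drawer is against its stop: force rose to 14 N and TCP is at local x -0.020, as expected for shut. I back off, rise, and go over to the left side of the tab.

Call:
send_rows --rows '[{"hand":0,"x":-14,"y":-4,"z":0,"roll":0},{"hand":0,"x":-20,"y":-5,"z":0,"roll":0},{"hand":0,"x":0,"y":0,"z":30,"roll":0},{"hand":0,"x":0,"y":0,"z":35,"roll":0},{"hand":0,"x":0,"y":0,"z":35,"roll":0},{"hand":0,"x":0,"y":0,"z":30,"roll":0},{"hand":0,"x":0,"y":0,"z":0,"roll":0}]'

```text
time: 7.1
position: [0.6149, -0.1014, 0.2699]
tool_rot: [-0.36, 3.11, -0.002]
ft_force: [0.3, -0.3, 0.4]
grip_width: 0.009
grip_force: 0.0
```

Call:
send_rows --rows '[{"hand":0,"x":5,"y":30,"z":0,"roll":0},{"hand":0,"x":5,"y":30,"z":0,"roll":0},{"hand":0,"x":5,"y":30,"z":0,"roll":0},{"hand":0,"x":5,"y":30,"z":0,"roll":0},{"hand":0,"x":5,"y":30,"z":0,"roll":0},{"hand":0,"x":5,"y":30,"z":0,"roll":0},{"hand":0,"x":0,"y":0,"z":0,"roll":0}]'

```text
time: 7.8
position: [0.6422, 0.0865, 0.263]
tool_rot: [-0.374, 3.119, 0.006]
ft_force: [0.9, 0.8, -0.1]
grip_width: 0.008
grip_force: 0.0
```

Run:
```python
from bench import *
import cv2,numpy as np
print(get_state()["position"],get_state()["ft_force"])
i=get_image("side")[120:300,150:390]
cv2.imwrite("pics/s4.png",cv2.resize(i,None,fx=3.3,fy=3.3,interpolation=cv2.INTER_CUBIC))
```

```text
[0.64219721 0.08652338 0.26295816] [ 0.90850632  0.78938557 -0.09265221]
```

View pics/s4.png

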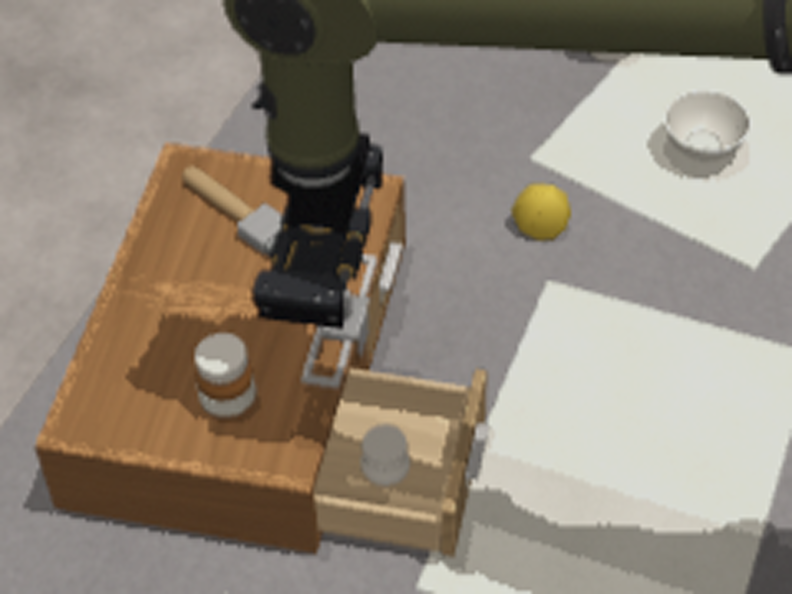

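The right drawer is flush, with the pull visible at (390,265). The fingers hover left of the bolt tab and the bolt has not moved. I descend and push toward -y.

Call:
send_rows --rows '[{"hand":0,"x":0,"y":0,"z":-23,"roll":0},{"hand":0,"x":0,"y":0,"z":-23,"roll":0},{"hand":0,"x":0,"y":0,"z":-23,"roll":0},{"hand":0,"x":0,"y":0,"z":0,"roll":0},{"hand":0,"x":2,"y":-8,"z":0,"roll":0},{"hand":0,"x":2,"y":-8,"z":0,"roll":0},{"hand":0,"x":2,"y":-8,"z":0,"roll":0},{"hand":0,"x":2,"y":-8,"z":0,"roll":0},{"hand":0,"x":2,"y":-8,"z":0,"roll":0}]'

```text
time: 8.75
position: [0.6526, 0.0391, 0.1964]
tool_rot: [-0.361, 3.119, 0.002]
ft_force: [-0.4, 2.8, 2.5]
grip_width: 0.006
grip_force: 1.4
```

Call:
send_rows --rows '[{"hand":0,"x":2,"y":-8,"z":0,"roll":0},{"hand":0,"x":2,"y":-8,"z":0,"roll":0},{"hand":0,"x":2,"y":-6,"z":0,"roll":0},{"hand":0,"x":1,"y":-5,"z":0,"roll":0}]'

```text
time: 9.15
position: [0.6591, 0.0115, 0.1952]
tool_rot: [0.36, -3.121, 0.0]
ft_force: [-0.1, 2.1, 1.8]
grip_width: 0.008
grip_force: 1.3
```

Call:
send_rows --rows '[{"hand":0,"x":1,"y":-3,"z":0,"roll":0},{"hand":0,"x":0,"y":-2,"z":0,"roll":0},{"hand":0,"x":0,"y":-2,"z":0,"roll":0},{"hand":0,"x":0,"y":0,"z":0,"roll":0}]'

```text
time: 9.55
position: [0.6603, 0.0054, 0.1952]
tool_rot: [-0.362, 3.12, 0.0]
ft_force: [0.8, 2.4, 0.4]
grip_width: 0.005
grip_force: 0.6
```

Call:
send_rows --rows '[{"hand":0,"x":0,"y":-2,"z":0,"roll":0},{"hand":0,"x":1,"y":-2,"z":0,"roll":0},{"hand":0,"x":0,"y":-2,"z":0,"roll":0},{"hand":0,"x":0,"y":0,"z":0,"roll":0}]'

```text
time: 9.95
position: [0.6606, 0.0046, 0.1952]
tool_rot: [0.367, -3.119, -0.011]
ft_force: [-2.0, 9.9, 2.5]
grip_width: 0.005
grip_force: 5.2
```

The bolt is at its stop: force rose to 10 N at local y -0.032. I back off, rise, and check.

Call:
send_rows --rows '[{"hand":0,"x":-2,"y":10,"z":0,"roll":0},{"hand":0,"x":-4,"y":18,"z":0,"roll":0},{"hand":0,"x":0,"y":0,"z":30,"roll":0},{"hand":0,"x":0,"y":0,"z":40,"roll":0},{"hand":0,"x":-40,"y":0,"z":25,"roll":0},{"hand":0,"x":-40,"y":0,"z":0,"roll":0},{"hand":0,"x":-40,"y":0,"z":0,"roll":0},{"hand":0,"x":0,"y":0,"z":0,"roll":0},{"hand":0,"x":0,"y":0,"z":0,"roll":0}]'

```text
time: 10.85
position: [0.5346, 0.0265, 0.2905]
tool_rot: [-0.361, 3.12, 0.0]
ft_force: [-0.2, 0.3, -0.1]
grip_width: 0.008
grip_force: 0.0
```

Run:
```python
from bench import *
import cv2,numpy as np
print(get_state()["position"],get_state()["ft_force"])
i=get_image("side")[120:300,150:390]
cv2.imwrite("pics/s5.png",cv2.resize(i,None,fx=3.3,fy=3.3,interpolation=cv2.INTER_CUBIC))
```

```text
[0.53463253 0.02654419 0.29054055] [-0.19450417  0.29365747 -0.08951674]
```

View pics/s5.png

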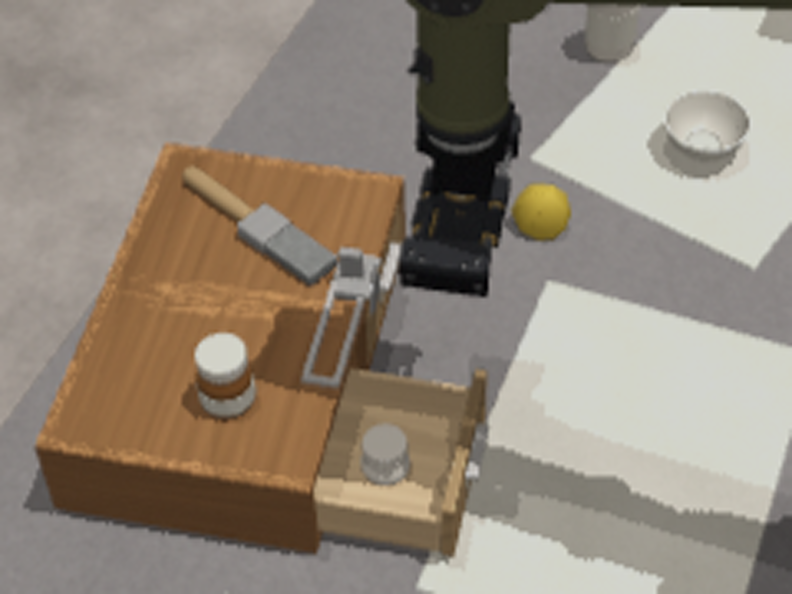

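The bolt tab is at the right end of its guide (350,262), its plate hangs before the shut right drawer, and everything else is unmoved.

```bash
python3 -c "from bench import *; print(close_job())"
```

```text
the job is handed in; nothing more can be done
None
```

I pushed the right drawer, the one holding the rock, fully home, then slid the bolt across to its right stop to lock it; I've handed the job in but saw no verdict, and in the last picture the other drawer and the objects near the cabinet had not moved.

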